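Seat a keyed shaft in a pulley on the indexing table

TASK

By its handle, turn the indexing table counterclockwise until the pulley is out from under the press head and the table clicks into its detent, a quarter turn round. Then take the keyed shaft (the one with the collar and key, not the plain spindle) out of its timber stand, lower it into the pulley's hub, turn it until the key slips into the keyway, and keep pushing against the spring until the collar sits flush on the hub. Finish while still gripping the shaft and holding it pushed fully home, with the table still in its detent; leave the plain spindle and the other loose things where they are.

Things in the scene. Friction and masses are not known exactly. Their poses are not given: they have to be found in the camera images.
- turntable (a joint): angle (rad) of the aluminium indexing table, a disc 270 mm across, top 45 mm above the bench; grows counterclockwise seen from above. Starts at 0 to 0.4, pulley under the press head. Loading position: the spring detent at 1.57, a ball clicking between two rim lugs. A stop at 2.0 lies past the detent. Turning takes 3 N at the handle, the detent about 10 N.
- table_axis (a point): centre of the table's top face, on its axis of rotation, 45 mm above the bench. Its x axis points to the column of the press head, away from the robot within 15 degrees. The head spans 82 to 227 mm out, 46 to 64 mm wide, 156 to 232 mm above the bench; the column is 195 mm out.
- handle (a point): centre of the grip of the table's upright black handle, a round post 20 mm in diameter, 95 mm from the axis, opposite the pulley. The post's top is 115 mm and this point 85 mm above the bench. It is fixed to the disc and does not spin on it.
- hub_mouth (a point): centre of the bore's mouth, top of the steel pulley's hub, 103 mm above the bench, 85 mm from the table axis; z up, x towards the keyway (away from the robot within 20 degrees once in the detent). Hub 58 mm across and 58 high, rim at its foot 104 mm across, 30 high. Bore 26 mm in diameter; one keyway 10 mm wide reaching 18.5 mm from the bore's axis, open at the top.
- ejector (a joint): spring ejector in the bore: m it is pushed down, 0 when free. Its top is 45 mm below the hub's mouth, so it pushes the shaft up over the last 10 mm, with 7 N rising to 12 N; the shaft weighs about 4 N, so it stays home only while pushed down. About 0.010 when the shaft is fully home.
- shaft_grip (a point): centre of the tang on top of the loose keyed steel shaft (0.4 kg); z up its axis. Tang 26 mm wide along x, 16 mm thick along y (grasp across this), 60 mm high. At the start the shaft stands upright in a timber stand (75 x 75 x 45 mm, hole 22 mm deep), this point 120 mm above the bench. Fully home it is 42 mm above hub_mouth, x axes agreeing (play 4 degrees).
- shaft_foot (a point): centre of the shaft's chamfered foot, 97 mm below shaft_grip, axes as there. Shaft 24 mm in diameter up to a collar, right under the tang, 42 mm across, 12 mm high, its underside 55 mm above the foot. One brass key 8 mm wide on the +x side, to 17 mm from the axis, from 25 to 55 mm above the foot: the lowest 25 mm are plain. At the start the key points away from the robot within 40 degrees.
- spindle: plain round steel spindle, 24 mm diameter, with no key and no collar, standing in the other timber stand; not part of the job
- bearing: loose ball bearing lying flat, 62 mm across, 16 mm high; bystander
- can: bare aluminium can, 60 mm across, 100 mm high; bystander
- mallet: hammer lying on the bench; bystander
- spanner: spanner lying on the bench; bystander
- driver: screwdriver lying on the bench; bystander
- spacer: loose steel spacer ring, 48 mm across, 18 mm high; bystander
- offcut: timber offcut 110 x 60 x 45 mm; bystander
Not all that is in view belongs to the job. Leave any blue look-alike of the part that bears shaft_grip alone.

How it is judged:
By the outcome, as a careful person would: the job done as asked, in the order asked, and still so for the second after the job is handed in, while the arm keeps its last pose, push and grip.
It also fails if it takes over 64 s, if anything falls off the work surface, if the arm or the gripper's body presses on something with over 40 N, if the wrist force passes 120 N, or if a joint passes its speed limit or range.

ROBOT

A 6-joint arm with a two-finger parallel gripper is mounted at the origin on the work surface. World frame = base frame: x ahead of the robot, y to its left, z up, the work surface at z = 0. Lengths are in m, angles in degrees, forces in N, time in s.
With the tool pointing down it reaches from about 0.4 to 0.825 m from the base axis. Payload 7 kg.
Tool frame: the origin (TCP) lies on the centre line of the jaws, within the pads' length; the fingertips stand 8 mm ahead of it and the grasp point (between the pads) lies 11 mm behind it; z points along the fingers, y is the line along which they close (so a half turn about z gives the same grasp; the last joint's range is limited). The gripper opens to 88 mm and grips with 3 to 60 N. Pads are 19 mm wide; open, the fingers measure 130 mm over their backs; the gripper's body (78 mm by 193 mm) begins 47 mm behind the grasp point.
Start: joints at [-56.603, 20.546, 0.682, 0, -70.136, -16.507], TCP at [0.196, -0.646, 0.235] pointing down, gripper open.
Joint ranges: [-176.03, 176.03], [-82.01, 121.73], [-58.28, 71.71], [-173.87, 95.51], [-174.79, -0.11], [-173.66, 173.66]. Speed limits (degrees/s): [136.94, 136.94, 172.46, 180, 180, 180].

INTERFACE

Orientations are given as [roll, pitch, yaw] about the fixed x, y, z axes, in that order (R = Rz(yaw) Ry(pitch) Rx(roll)).
In Python, from plant import ctrl, vision gives the robot as it stands. The module is installed in compiled form; this text tells all that it offers.
- The arm moves only by the tool move_arm, never from a script. Its argument "moves" is one flat list of numbers, 7 for each row, row after row: the finger opening in cm, from 0 to 8.76, then the shift along the tool's x, y, z in cm, then the turn, a rotation vector about the tool's x, y, z in rad. A call has 1 to 8 rows; each row shifts and turns the commanded pose from where the row before left it, along the tool's axes as they then stand; what a row does not reach is not made up. A row lasts 1/10 s, in which the tool goes at most 50 mm and 8.59 degrees, less where a joint would pass 70% of its speed; a pose out of reach is approached as far as the arm can. A call with a gripper value outside its range is refused whole. The fingers move at their own pace and stop on an object; the grip force is fixed at half the most. Time passes only in rows, so rows that do not move let the fingers close. It gives the time, the measured TCP pose, the force, the opening and the grip force at its end, in the units of the state.
- ctrl.get_obs(): the state, without advancing time (a new reading comes with each control period).
- vision.snapshot(name): name is "scene" or "top"; returns (picture, depth): 384x512x3 uint8, red, green, blue; 384x512 float32, m along the optical axis (not along the pixel's ray), 0 where there is no reading.
- vision.camera_model(name): a dict with "vertical_fov" (degrees; the focal length in pixels is half the picture's height over the tangent of half this angle, whatever the lens; pixels are square), "cx", "cy" (the principal point, pixels), "cam_to_world" (4x4, takes a point from camera to world coordinates). Camera axes: x right, y down, z forward; pixel columns grow to the right and rows downward; lengths in m; the calibration is good to about 2 mm. A picture is of the moment at which its call begins. camera_model takes no time and is no camera call.
- ctrl.close_job(): hands the job in; it is judged then, once.
The state is a dict: "clock": time; "joint_pos": joint angles; "qvel": joint speeds; "tau": joint torques, N m; "tool_pos": TCP position; "orientation": TCP orientation; "force": force on the tool from outside, world axes, zero at the start; "moment": the same for the moment, N m; "opening": finger opening in m; "gripper_force": force on a finger pad.
Only numpy, scipy, OpenCV 4.12 (cv2) and the standard library are available. Lean on these libraries where they do the work, as an engineer would, in place of code of your own. Each camera call takes 0.05 s, during which the arm holds its last target. There are 200 camera calls.

## Working session

There is one attempt and no reset: what is moved stays moved. The work goes in short steps, Python scripts to look and compute and a tool call to move; the robot and the scene stay as the last step left them, time stands still between calls to the robot, and variables do not carry over. Pictures are saved under pics/ and viewed, at most 10 in all, crops included, and the job is handed in when it is done.

Besides the shell and the picture viewer there is one more tool, called after "Call:" as a command line: name --argument value ..., lists and objects as JSON in quotes. move_arm: Moves the arm, as the interface text tells. Its arguments: {"type":"object","properties":{"moves":{"type":"array"}},"required":["moves"]}

```bash
mkdir -p pics
cat > h.py <<'E'
import numpy as np, cv2
from plant import ctrl, vision
def snap(n, f=None):
    p,d=vision.snapshot(n)
    if f: cv2.imwrite(f,cv2.cvtColor(p,cv2.COLOR_RGB2BGR))
    return p,d
def cam(n):
    m=vision.camera_model(n); T=np.array(m["cam_to_world"]); f=192/np.tan(np.radians(m["vertical_fov"]/2))
    return T,f,m["cx"],m["cy"]
def cloud(n,d):
    T,f,cx,cy=cam(n); v,u=np.mgrid[:384,:512]
    P=np.stack([(u-cx)/f*d,(v-cy)/f*d,d],-1)
    W=P@T[:3,:3].T+T[:3,3]; W[d==0]=np.nan; return W
def ray(n,u,v,z):
    T,f,cx,cy=cam(n); r=T[:3,:3]@np.array([(u-cx)/f,(v-cy)/f,1]); t=(z-T[2,3])/r[2]; return T[:3,3]+t*r
E
python3 - <<'E'
from h import *
for n in("scene","top"):
    p,d=snap(n); m=vision.camera_model(n); print(n,m["vertical_fov"],m["cx"],m["cy"],np.round(m["cam_to_world"],3).tolist(),(d==0).mean())
    np.savez("%s0.npz"%n,p=p,d=d)
    cv2.imwrite(f"pics/{n}0.png",cv2.resize(cv2.cvtColor(p,cv2.COLOR_RGB2BGR),(800,600)))
E
```

```text
scene 55.25257951487263 255.0653714118376 186.1662033090081 [[-0.612, 0.682, -0.399, 0.945], [0.79, 0.522, -0.32, 0.33], [-0.01, -0.512, -0.859, 0.987], [0.0, 0.0, 0.0, 1.0]] 0.00396728515625
top 56.69546817449498 259.7501016878806 192.81293190112433 [[-0.016, -0.993, 0.114, 0.436], [-0.999, 0.02, 0.029, -0.019], [-0.031, -0.113, -0.993, 1.125], [0.0, 0.0, 0.0, 1.0]] 0.004038492838541667
```

View pics/scene0.png

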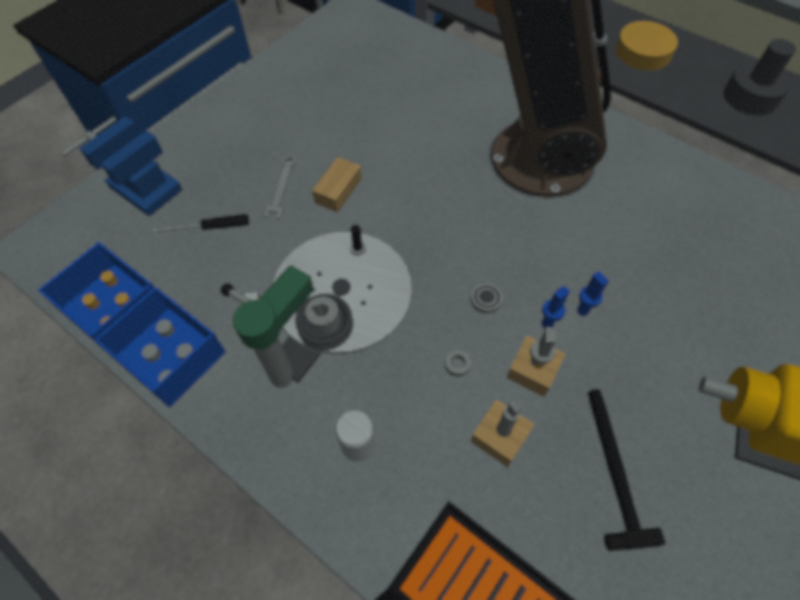

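View pics/top0.png

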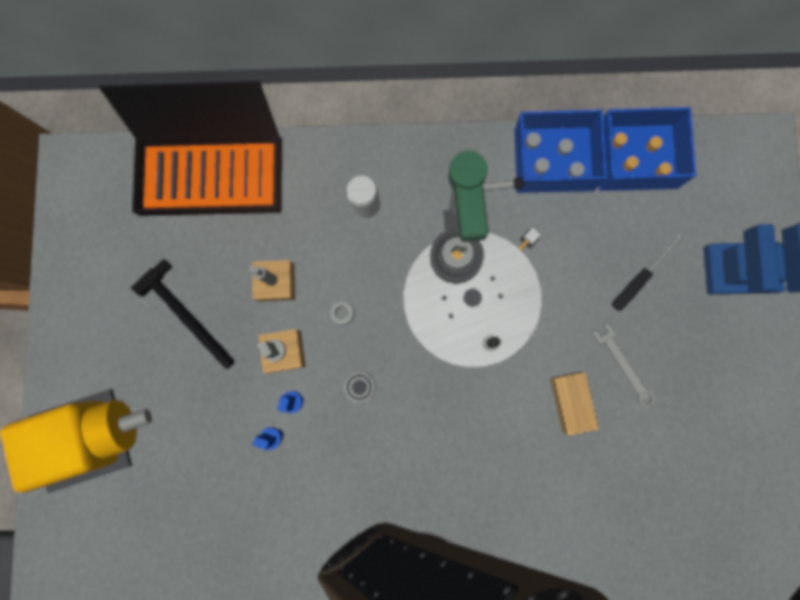

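The top view (800x600 px) shows the disc at (472,298), the pulley at (457,255), the handle at (492,342) and the press head at (470,200).

Shaft candidates:
- (275,350): steel with collar, standing in timber. It fits the description.
- (265,273): plain spindle, no collar.
- (290,402) and (268,438): blue look-alikes.

I'll confirm with an enlarged crop and measure.

Run:
```python
from h import *
a=np.load("top0.npz"); s=np.load("scene0.npz")
p,d=s["p"],s["d"]; c1=cv2.resize(p[165:300,290:410],(400,450),interpolation=cv2.INTER_CUBIC)
p2=a["p"]; c2=cv2.resize(p2[160:290,150:265],(400,450),interpolation=cv2.INTER_CUBIC)
cv2.imwrite("pics/crop.png",np.hstack([c1,c2])[:,:,::-1])
for n,q in(("top",a),("scene",s)):
    W=cloud(n,q["d"]); p=q["p"].astype(int); hsv=cv2.cvtColor(q["p"],cv2.COLOR_RGB2HSV)
    z=W[...,2]
    m=((z>.038)&(z<.052)&(hsv[...,1]<40)&(hsv[...,2]>120)).astype(np.uint8)
    cs,_=cv2.findContours(m,cv2.RETR_EXTERNAL,cv2.CHAIN_APPROX_NONE); c=max(cs,key=cv2.contourArea)[:,0]
    pts=np.array([ray(n,u,v,.045) for u,v in c])
    (x,y),r=cv2.minEnclosingCircle(pts[:,:2].astype(np.float32)); print(n,"disc",x,y,r)
    dd=np.hypot(W[...,0]-x,W[...,1]-y)
    hm=(dd<.13)&(z>.06)&(z<.125)&(p.max(-1)<60)
    for lo,hi in((.06,.085),(.085,.108),(.108,.125)):
        k=hm&(z>lo)&(z<hi); print(" handle",lo,k.sum(),np.round(W[k].mean(0),4) if k.any() else'')
    for lo,hi in((.085,.115),):
        k=(dd<.15)&(z>lo)&(z<hi)&(p.max(-1)>=60); print(" hub?",k.sum(),np.round(np.median(W[k],0),4))
    # stuff above .05 in shaft area
    area=(W[...,0]>.2)&(W[...,0]<.75)&(W[...,1]>.15)&(W[...,1]<.5)&(z>.055)&(hsv[...,1]<90)
    nl,lab,st,ce=cv2.connectedComponentsWithStats(area.astype(np.uint8))
    for i in range(1,nl):
        if st[i,4]<15: continue
        k=lab==i; print(" comp",st[i],np.round(W[k].mean(0),4),np.round(W[k][:,2].max(),4))
        for lo,hi in((.055,.075),(.08,.1),(.1,.125),(.125,.145),(.145,.16)):
            kk=k&(z>lo)&(z<hi)
            if kk.sum()>3: print("   ",lo,kk.sum(),np.round(W[kk].mean(0),4))
o=ctrl.get_obs(); print(o)
```

```text
top disc 0.5643945932388306 -0.11693577468395233 0.13634927570819855
 handle 0.06 0 
 handle 0.085 2 [ 0.4707 -0.1419  0.0981]
 handle 0.108 21 [ 0.4753 -0.1457  0.114 ]
 hub? 269 [ 0.6385 -0.0855  0.1012]
 comp [159 170  18  12 119] [0.6078 0.2756 0.1165] 0.1591
    0.055 16 [0.6068 0.2721 0.0645]
    0.08 15 [0.6059 0.2721 0.0889]
    0.1 25 [0.6059 0.274  0.1135]
    0.125 37 [0.6091 0.2775 0.1296]
    0.145 24 [0.61   0.2791 0.1545]
 comp [165 217  18  14 188] [0.4687 0.2562 0.1151] 0.1524
    0.08 87 [0.4691 0.2533 0.0895]
    0.1 23 [0.469  0.2554 0.1121]
    0.125 20 [0.466  0.2549 0.1342]
    0.145 57 [0.4694 0.2615 0.1495]
scene disc 0.567783772945404 -0.11370009928941727 0.13409443199634552
 handle 0.06 361 [ 0.6461 -0.077   0.0699]
 handle 0.085 35 [ 0.5476 -0.1194  0.0937]
 handle 0.108 29 [ 0.4811 -0.1453  0.1126]
 hub? 311 [ 0.6484 -0.0811  0.1013]
 comp [339 210  17  24 274] [0.4773 0.2651 0.1125] 0.1536
    0.055 4 [0.4836 0.2684 0.0643]
    0.08 127 [0.4784 0.265  0.0892]
    0.1 42 [0.4795 0.2652 0.1131]
    0.125 30 [0.4797 0.2668 0.1348]
    0.145 69 [0.4722 0.264
[... 220 characters left out ...]
9 [0.6141 0.2828 0.1552]
{'clock': 0.1, 'joint_pos': array([-5.66010016e+01,  2.05848584e+01,  6.40303431e-01, -1.83642347e-02,
       -7.01362511e+01, -1.65081428e+01]), 'qvel': array([-0.02181932, -0.07483387,  0.06147986,  0.04269491, -0.00184888,
       -0.03677659]), 'tau': array([-1.77928672e-03, -5.84162414e+01,  2.93749470e+01,  7.01549694e+00,
        1.01886364e-02, -7.48207776e-05]), 'tool_pos': array([ 0.19599301, -0.64547961,  0.23375204]), 'orientation': array([ 1.79917619e+02, -6.41020116e-03, -1.63115392e+02]), 'force': array([-1.09649494,  0.28208439, -0.25228253]), 'moment': array([ 0.01247012, -0.02910462, -0.01038165]), 'gripper_force': 0.0, 'opening': 0.0876901312566528}
```

View pics/crop.png

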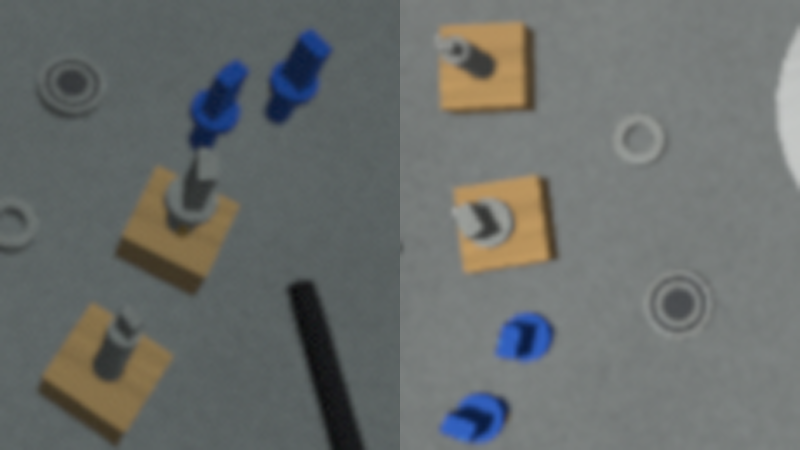

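Crop: the steel tang and collar in the timber stand, at left-crop (195,190) and right-crop (485,220), is the keyed shaft. The spindle is at (115,345) and the two blue look-alikes are separate from it. Next I'll measure the head direction, the tang yaw and the first moves.

Run:
```python
from h import *
C=np.array([.566,-.1153])
for n in("top","scene"):
    q=np.load(n+"0.npz"); W=cloud(n,q["d"]); z=W[...,2]; p=q["p"].astype(int)
    g=(p[...,1]>p[...,0]*1.4)&(p[...,1]>p[...,2]*1.15)&(z>.215)&(z<.26)&(W[...,0]>.55)
    P=W[g][:,:2].astype(np.float32); print(n,"head",g.sum(),cv2.minAreaRect(P), "to centroid deg",np.degrees(np.arctan2(*(P.mean(0)-C)[::-1])))
    # tang top face
    t=(np.hypot(W[...,0]-.47,W[...,1]-.263)<.03)&(z>.143)&(z<.158)
    P=W[t][:,:2].astype(np.float32); print(" tang top",t.sum(),cv2.minAreaRect(P),P.mean(0))
    cu=np.column_stack(np.nonzero(t))[:,::-1].astype(np.float32); R=cv2.boxPoints(cv2.minAreaRect(cu)); B=np.array([ray(n,u,v,.15)[:2] for u,v in R]); print(np.round(B,4).tolist())
    v=B[1]-B[0],B[2]-B[1]
    print([(np.hypot(*a),np.degrees(np.arctan2(a[1],a[0]))) for a in v],B.mean(0))
    # collar z.08-.1 and key brass
    h=cv2.cvtColor(q["p"],cv2.COLOR_RGB2HSV)
    k=(np.hypot(W[...,0]-.473,W[...,1]-.263)<.035)&(z>.08)&(z<.098)
    P=W[k][:,:2].astype(np.float32); print(" collar",k.sum(),cv2.minEnclosingCircle(P))
```

```text
top head 911 ((0.7187306880950928, -0.09871391206979752), (0.13842283189296722, 0.057676758617162704), 0.23379604518413544) to centroid deg 5.127620160363127
 tang top 59 ((0.46915867924690247, 0.2615366578102112), (0.025954928249120712, 0.015670200809836388), 31.018056869506836) [0.46929324 0.26123115]
[[0.4754, 0.2752], [0.4844, 0.2612], [0.4626, 0.2464], [0.4536, 0.2604]]
[(np.float64(0.01668029303235224), np.float64(-57.04803279580226)), (np.float64(0.026357090430571967), np.float64(-145.88153182225264))] [0.46899863 0.26080956]
 collar 87 ((0.4689803421497345, 0.2611900568008423), 0.021104078739881516)
scene head 1014 ((0.7237924933433533, -0.09443695098161697), (0.06381126493215561, 0.13991837203502655), 87.47625732421875) to centroid deg 6.661202821954638
 tang top 71 ((0.4716044068336487, 0.263897180557251), (0.026796426624059677, 0.015501556918025017), 32.055912017822266) [0.47228584 0.26424316]
[[0.4662, 0.2517], [0.4569, 0.2638], [0.4816, 0.2779], [0.4907, 0.266]]
[(np.float64(0.015259774668686795), np.float64(127.48746815814567)), (np.float64(0.02838939475866122), np.float64(29.852560628370863))] [0.47386827 0.26486133]
 collar 126 ((0.4719241261482239, 0.2647591531276703), 0.021035736426711082)
```

Call:
move_arm --moves '[8.7,-3.6,3.4,0,0,0,0,8.7,-3.6,3.4,0,0,0,0,8.7,-3.6,3.4,0,0,0,0,8.7,-3.6,3.4,0,0,0,0]'

```text
clock: 0.5
tool_pos: [0.2947, -0.4721, 0.2341]
orientation: [180.0, -0.0, -163.1]
force: [1.5, -0.0, 0.0]
opening: 0.087
gripper_force: 0.0
```

Call:
move_arm --moves '[8.7,-3.38,3.25,0,0,0,0,8.7,-3.38,3.25,0,0,0,0,8.7,-3.38,3.25,0,0,0,0,8.7,-3.38,3.25,0,0,0,0,8.7,-3.38,3.25,0,0,0,0,8.7,-3.38,3.25,0,0,0,0,8.7,-3.38,3.25,0,0,0,0,8.7,-3.38,3.25,0,0,0,0]'

```text
clock: 1.3
tool_pos: [0.4779, -0.1446, 0.2346]
orientation: [180.0, 0.0, -163.1]
force: [1.6, -0.5, 0.9]
opening: 0.0869
gripper_force: 0.0
```

Call:
move_arm --moves '[8.7,0,0,4,0,0,0,8.7,0,0,4,0,0,0,8.7,0,0,3,0,0,0]'

```text
clock: 1.6
tool_pos: [0.4766, -0.1458, 0.1223]
orientation: [179.9, -0.1, -163.1]
force: [-0.5, -0.7, 0.4]
opening: 0.0872
gripper_force: 0.0
```

Call:
move_arm --moves '[8.7,0,0,2,0,0,0,8.7,0,0,1.7,0,0,0,1.5,0,0,0,0,0,0,1.5,0,0,0,0,0,0,1.5,0,0,0,0,0,0,1.5,0,0,0,0,0,0,1.5,0,0,0,0,0,0,1.5,0,0,0,0,0,0]'

```text
clock: 2.4
tool_pos: [0.4778, -0.1465, 0.0881]
orientation: [-180.0, 0.1, -163.1]
force: [0.3, -0.2, -0.3]
opening: 0.0445
gripper_force: 0.0
```

Run:
```python
from h import *
p,d=snap("scene"); cv2.imwrite("pics/s1.png",cv2.resize(p[130:250,120:300],(720,480))[:,:,::-1])
o=ctrl.get_obs(); print(o["tool_pos"],o["opening"],o["force"],o["gripper_force"])
```

```text
[ 0.47774448 -0.14655081  0.08795473] 0.04073900541907808 [-1.49924794  0.43126507 -0.82223525] 0.0
```

View pics/s1.png

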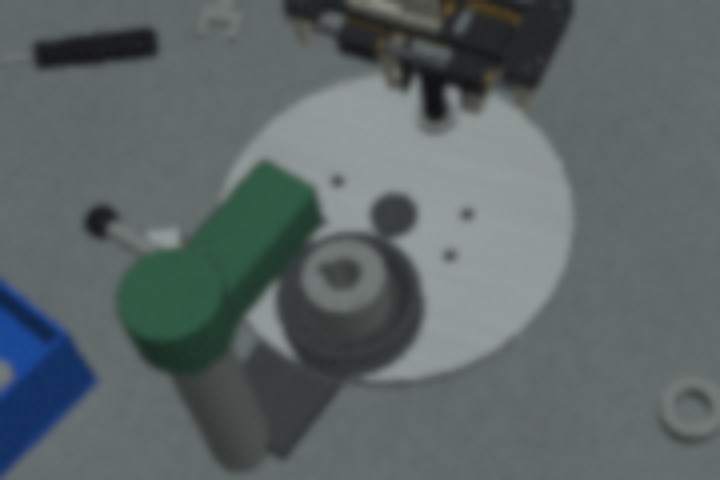

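The post is between the fingers at (435,100), and the pulley is at (345,285), beside the green head. I'll finish closing.

Call:
move_arm --moves '[1.5,0,0,0,0,0,0,1.5,0,0,0,0,0,0,1.5,0,0,0,0,0,0,1.5,0,0,0,0,0,0,1.5,0,0,0,0,0,0,1.5,0,0,0,0,0,0]'

```text
clock: 3.05
tool_pos: [0.4772, -0.1467, 0.0876]
orientation: [-180.0, -0.0, -163.1]
force: [-2.3, -2.9, 3.6]
opening: 0.019
gripper_force: 30.0
```

Call:
move_arm --moves '[1.5,-0.072,-0.826,0,0,0,-0.0873,1.5,-0.072,-0.826,0,0,0,-0.0873,1.5,-0.072,-0.826,0,0,0,-0.0873,1.5,-0.072,-0.826,0,0,0,-0.0873]'

```text
clock: 3.45
tool_pos: [0.4923, -0.1759, 0.0876]
orientation: [179.9, -0.1, -142.9]
force: [-7.0, -2.5, 7.4]
opening: 0.0195
gripper_force: 30.0
```

Call:
move_arm --moves '[1.5,-0.072,-0.826,0,0,0,-0.0873,1.5,-0.072,-0.826,0,0,0,-0.0873,1.5,-0.072,-0.826,0,0,0,-0.0873,1.5,-0.072,-0.826,0,0,0,-0.0873,1.5,-0.072,-0.826,0,0,0,-0.0873,1.5,-0.072,-0.826,0,0,0,-0.0873,1.5,-0.072,-0.826,0,0,0,-0.0873,1.5,0,0,0,0,0,0]'

```text
clock: 4.25
tool_pos: [0.5411, -0.2095, 0.0876]
orientation: [179.9, -0.2, -107.9]
force: [-5.5, -16.5, 3.4]
opening: 0.0194
gripper_force: 30.0
```

Run:
```python
from h import *
p,d=snap("scene"); cv2.imwrite("pics/s2.png",cv2.resize(p[120:260,100:310],(780,520),interpolation=cv2.INTER_CUBIC)[:,:,::-1])
o=ctrl.get_obs(); print(o["tool_pos"],o["opening"],o["force"],o["moment"])
```

```text
[ 0.54080943 -0.20932119  0.08760124] 0.01923087281161811 [ -4.85239873 -16.76554996   3.66733635] [-5.99171409  1.7212745   0.24862606]
```

View pics/s2.png

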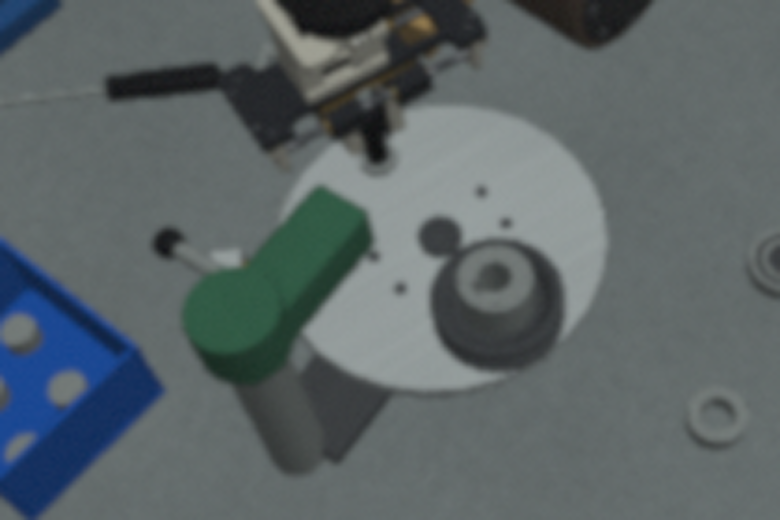

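The pulley (495,280) is out on the left and the handle is still gripped. About 20° remain, so I'll ease outward slightly and go slowly, watching the tangential (x) force.

Call:
move_arm --moves '[1.5,0.04,-0.497,0,0,0,-0.0524,1.5,0.04,-0.497,0,0,0,-0.0524,1.5,0.0,-0.497,0,0,0,-0.0524]'

```text
clock: 4.6
tool_pos: [0.5549, -0.2126, 0.0876]
orientation: [179.9, -0.1, -99.0]
force: [-4.5, -6.7, 3.1]
opening: 0.0192
gripper_force: 30.0
```

Call:
move_arm --moves '[1.5,-0.02,-0.34,0,0,0,-0.035]'

```text
clock: 4.7
tool_pos: [0.5585, -0.213, 0.0876]
orientation: [179.9, -0.1, -97.0]
force: [-5.3, -9.0, 4.0]
opening: 0.0197
gripper_force: 30.0
```

Call:
move_arm --moves '[1.5,-0.02,-0.34,0,0,0,-0.035]'

```text
clock: 4.8
tool_pos: [0.5618, -0.2133, 0.0876]
orientation: [179.9, -0.1, -95.0]
force: [-5.4, -9.6, 4.0]
opening: 0.0194
gripper_force: 30.0
```

Call:
move_arm --moves '[1.5,-0.02,-0.34,0,0,0,-0.035]'

```text
clock: 4.9
tool_pos: [0.5652, -0.2134, 0.0876]
orientation: [179.9, -0.1, -93.0]
force: [-4.9, -9.3, 2.9]
opening: 0.0195
gripper_force: 30.0
```

Call:
move_arm --moves '[1.5,-0.01,-0.25,0,0,0,-0.026]'

```text
clock: 5.0
tool_pos: [0.5666, -0.2134, 0.0876]
orientation: [179.8, -0.1, -91.5]
force: [-12.7, -8.8, 11.6]
opening: 0.0195
gripper_force: 30.0
```

Call:
move_arm --moves '[1.5,-0.01,-0.25,0,0,0,-0.026]'

```text
clock: 5.1
tool_pos: [0.5669, -0.2133, 0.0875]
orientation: [179.5, -0.1, -90.1]
force: [-19.9, -5.4, 17.5]
opening: 0.0196
gripper_force: 30.0
```

Call:
move_arm --moves '[1.5,-0.01,-0.25,0,0,0,-0.026]'

```text
clock: 5.2
tool_pos: [0.5671, -0.2131, 0.0874]
orientation: [179.3, -0.0, -88.6]
force: [-26.9, -3.1, 23.0]
opening: 0.0193
gripper_force: 30.0
```

Call:
move_arm --moves '[1.5,-0.01,-0.25,0,0,0,-0.026]'

```text
clock: 5.3
tool_pos: [0.5673, -0.2128, 0.0873]
orientation: [179.1, 0.0, -87.2]
force: [-34.1, -2.7, 28.5]
opening: 0.0196
gripper_force: 30.0
```

Call:
move_arm --moves '[1.5,0.03,0.65,0,0,0,0.07]'

```text
clock: 5.4
tool_pos: [0.5665, -0.213, 0.0875]
orientation: [179.7, -0.0, -91.1]
force: [-1.3, -5.6, 1.3]
opening: 0.0193
gripper_force: 30.0
```

Run:
```python
from h import *
p,d=snap("scene"); t,dt=snap("top")
a=cv2.resize(p[120:230,110:250],(400,314),interpolation=cv2.INTER_CUBIC); b=cv2.resize(t[90:240,240:400],(400,375),interpolation=cv2.INTER_CUBIC)
im=np.zeros((375,800,3),np.uint8); im[:314,:400]=a; im[:,400:]=b
cv2.imwrite("pics/s3.png",im[:,:,::-1])
W=cloud("top",dt); z=W[...,2]; k=(W[...,0]>.62)&(W[...,0]<.8)&(W[...,1]<-.15)&(W[...,1]>-.3)&(z>.03)
for v in range(100,240,6):
  r=[(u,*np.round(W[v,u],3)) for u in range(300,380,8) if k[v,u]]
  if r: print(v,[tuple(map(float,x)) for x in r])
o=ctrl.get_obs(); print(o["tool_pos"],o["orientation"],o["force"],o["moment"])
```

```text
118 [(324.0, 0.738, -0.166, 0.203), (332.0, 0.737, -0.187, 0.207), (340.0, 0.788, -0.24, 0.048), (348.0, 0.789, -0.266, 0.043), (356.0, 0.789, -0.291, 0.042)]
[ 0.56644568 -0.21306133  0.0874591 ] [ 1.79735937e+02 -3.46198132e-02 -9.12515531e+01] [-9.6062288  -4.34040972  7.28407323] [-1.77726235  3.68307745  0.35076568]
```

View pics/s3.png

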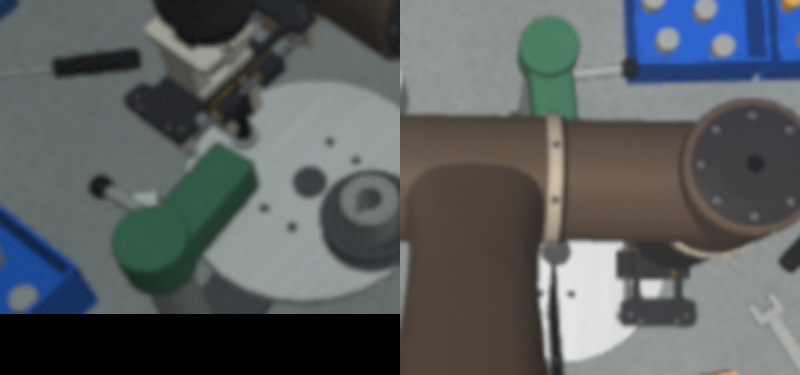

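Run:
```python
from h import *
p,d=snap("scene"); W=cloud("scene",d)
for v in range(160,192,3):
  print(v,[(u,*[int(round(1000*c)) for c in W[v,u]],int(p[v,u].mean())) for u in range(158,200,4)])
# re-fit disc from scene
z=W[...,2];h=cv2.cvtColor(p,cv2.COLOR_RGB2HSV)
q=np.load("scene0.npz"); g=(p[...,1]>p[...,0]*1.4)&(p[...,1]>p[...,2]*1.15)&(z>.222)&(z<.245)&(W[...,0]>.55)&(W[...,1]<0)
P=W[g][:,:2]; 
n=P[P[:,0]<.7]
for lo in np.arange(.65,.76,.015):
    s=P[(P[:,0]>lo)&(P[:,0]<lo+.015)]
    if len(s)>5: print(round(lo,3),len(s),np.round(np.percentile(s[:,1],[2,98]),4),s[:,1].mean())
```

```text
160 [(158, 663, -228, 179, 64), (162, 659, -216, 184, 38), (166, 653, -207, 186, 40), (170, 646, -198, 185, 39), (174, 640, -189, 187, 39), (178, 631, -184, 181, 65), (182, 610, -200, 143, 72), (186, 611, -179, 162, 65), (190, 603, -172, 160, 30), (194, 569, -201, 96, 23), (198, 556, -200, 81, 104)]
163 [(158, 610, -343, 1, 103), (162, 660, -220, 169, 64), (166, 659, -200, 185, 42), (170, 653, -191, 186, 41), (174, 647, -183, 186, 42), (178, 640, -174, 186, 50), (182, 625, -180, 163, 77), (186, 591, -214, 94, 71), (190, 606, -171, 149, 81), (194, 572, -201, 83, 27), (198, 552, -209, 52, 115)]
166 [(158, 618, -335, 0, 105), (162, 610, -325, 0, 103), (166, 661, -204, 169, 64), (170, 661, -183, 188, 38), (174, 653, -177, 185, 40), (178, 645, -172, 179, 52), (182, 570, -272, 1, 129), (186, 579, -237, 43, 142), (190, 591, -198, 92, 96), (194, 574, -202, 69, 21), (198, 562, -200, 56, 88)]
169 [(158, 625, -328, -2, 104), (162, 617, -317, -2, 107), (166, 610, -306, -1, 104), (170, 661, -188, 170, 65), (174, 659, -172, 181, 53), (178, 644, -178, 158, 102), (182, 595, -239, 43, 151), (186, 586, -231, 40, 131), (190, 580, -219, 43, 132), (194, 575, -205, 51, 83), (198, 566, -197, 47, 103)]Traceback (most recent call last):
  File "<stdin>", line 4, in <module>
ValueError: cannot convert float NaN to integer
```

Run:
```python
from h import *
p,d=snap("scene"); s0=np.load("scene0.npz"); t0=np.load("top0.npz")
f=lambda x:cv2.resize(x,(400,290),interpolation=cv2.INTER_CUBIC)
im=np.vstack([np.hstack([f(p[155:213,135:215]),f(s0["p"][155:213,135:215])]),np.hstack([f(t0["p"][135:193,305:385]),f(s0["p"][200:258,165:245])])])
cv2.imwrite("pics/s4.png",im[:,:,::-1])
for n,q in(("top",t0),("scene",s0)):
    W=cloud(n,q["d"]); 
    r=np.hypot(W[...,0]-.566,W[...,1]+.1153); a=np.degrees(np.arctan2(W[...,1]+.1153,W[...,0]-.566))
    k=(r>.134)&(r<.2)&(W[...,2]>.012)&(W[...,2]<.15)&(a<0)
    for b in range(-180,0,5):
        m=k&(a>=b)&(a<b+5)
        if m.sum()>2: print(n,b,m.sum(),np.round([r[m].min(),r[m].max(),W[m][:,2].min(),W[m][:,2].max()],3),q["p"][m].mean(0).astype(int))
```

```text
top -125 4 [0.135 0.139 0.04  0.043] [145 148 145]
top -120 5 [0.134 0.137 0.042 0.046] [155 157 155]
top -55 4 [0.161 0.171 0.012 0.029] [92 94 95]
top -50 55 [0.135 0.184 0.013 0.052] [154 151 142]
top -45 51 [0.134 0.182 0.021 0.051] [144 141 132]
scene -50 21 [0.16  0.183 0.029 0.051] [120 127 126]
scene -45 14 [0.159 0.179 0.044 0.05 ] [114 122 118]
scene -15 3 [0.135 0.136 0.035 0.046] [ 99 105 105]
scene -10 21 [0.134 0.155 0.012 0.046] [68 72 73]
scene -5 38 [0.135 0.161 0.013 0.046] [63 66 67]
```

View pics/s4.png

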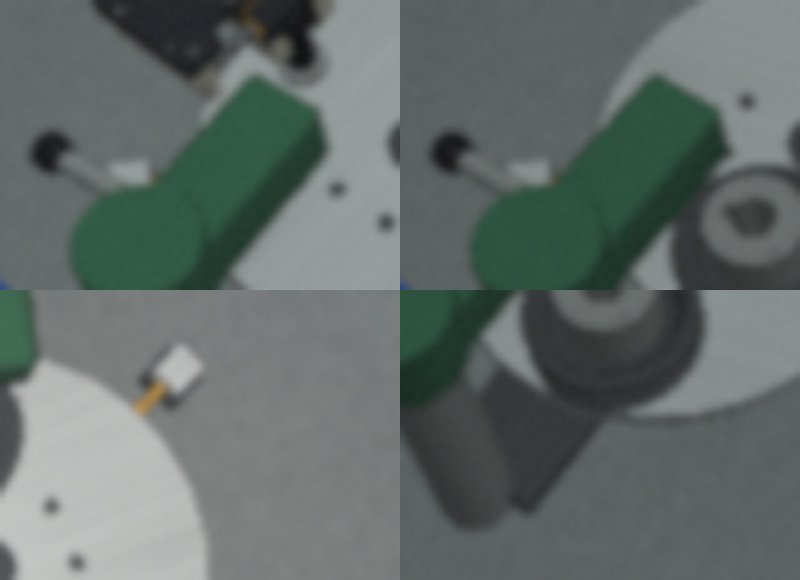

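Orange ball plunger at bottom-left (150,398), touching the rim. The lugs (rim bumps) started at about -121°, so they are now just reaching the ball. I'll check the angles.

Run:
```python
from h import *
t0=np.load("top0.npz"); p=t0["p"]; W=cloud("top",t0["d"]); h=cv2.cvtColor(p,cv2.COLOR_RGB2HSV)
C=np.array([.5644,-.1169])
m=(h[...,1]>90)&(np.hypot(W[...,0]-.67,W[...,1]+.22)<.05)&(h[...,0]<30)
v,u=np.nonzero(m); B=np.array([ray("top",a,b,.035)[:2] for a,b in zip(u,v)]); r=B-C
print("orange",m.sum(),np.degrees(np.arctan2(r[:,1],r[:,0])).mean(),np.hypot(*r.T).min(),np.hypot(*r.T).max(),np.nanmedian(W[m][:,2]))
# rim contour radius vs angle from top0
g=((h[...,1]<40)&(h[...,2]>128)).astype(np.uint8)
cs,_=cv2.findContours(g,cv2.RETR_EXTERNAL,cv2.CHAIN_APPROX_NONE); c=[c for c in cs if cv2.pointPolygonTest(c,(302,205),False)>0 or cv2.contourArea(c)>3000]; c=max(c,key=cv2.contourArea)[:,0]
B=np.array([ray("top",a,b,.045)[:2] for a,b in c])-C; A=np.degrees(np.arctan2(B[:,1],B[:,0])); R=np.hypot(*B.T)
for a in range(-180,0,3):
    k=(A>=a)&(A<a+3)
    if k.any(): print(a,round(R[k].max(),4),end="; ")
hm=(p.max(-1)<60)&(W[...,2]>.1)&(np.hypot(W[...,0]-.475,W[...,1]+.1457)<.03); 
v,u=np.nonzero(hm); H=np.array([ray("top",a,b,.115)[:2] for a,b in zip(u,v)]).mean(0)-C; print("\nhandle",np.degrees(np.arctan2(H[1],H[0])),np.hypot(*H))
```

```text
orange 16 -44.65534290925791 0.13906465382848507 0.15895096634846925 0.037074546722877244
-180 0.135; -177 0.1358; -174 0.1366; -171 0.1376; -168 0.1369; -165 0.1377; -162 0.1378; -159 0.1373; -156 0.1384; -153 0.1373; -150 0.1353; -147 0.1362; -144 0.1751; -141 0.1742; -138 0.1783; -135 0.1784; -132 0.1748; -129 0.1558; -126 0.1542; -123 0.147; -120 0.1598; -117 0.1585; -114 0.1512; -111 0.1492; -108 0.1393; -105 0.1814; -102 0.1709; -99 0.1664; -96 0.1447; -93 0.1477; -90 0.1574; -87 0.1829; -84 0.1863; -81 0.1763; -78 0.1756; -75 0.1737; -72 0.1897; -69 0.1921; -66 0.1977; -63 0.2002; -60 0.1976; -57 0.1712; -54 0.1657; -51 0.1407; -48 0.136; -45 0.1343; -42 0.1372; -39 0.1378; -36 0.1377; -33 0.1388; -30 0.1386; -27 0.1374; -24 0.137; -21 0.138; -18 0.1372; -15 0.1226; -12 0.1147; -9 0.0449; -6 0.0415; -3 0.0383; 
handle -162.315340891545 0.09384112929161875
```

Call:
move_arm --moves '[1.5,0,-0.3,0,0,0,-0.02,1.5,0,-0.3,0,0,0,-0.02,1.5,0,-0.3,0,0,0,0]'

```text
clock: 5.9
tool_pos: [0.5675, -0.213, 0.0871]
orientation: [178.8, 0.1, -88.9]
force: [-41.2, -0.3, 35.9]
opening: 0.0197
gripper_force: 30.1
```

Call:
move_arm --moves '[1.5,0,-0.15,0,0,0,0]'

```text
clock: 6.0
tool_pos: [0.5676, -0.2129, 0.0871]
orientation: [178.7, 0.1, -89.0]
force: [-41.0, 0.9, 36.2]
opening: 0.0196
gripper_force: 30.1
```

Call:
move_arm --moves '[1.5,0,-0.15,0,0,0,0]'

```text
clock: 6.1
tool_pos: [0.5733, -0.2132, 0.0873]
orientation: [179.2, 0.0, -88.9]
force: [-9.8, -7.5, 4.9]
opening: 0.0195
gripper_force: 30.0
```

It moved 5.7 mm and the force dropped, which looks like the click. I'll settle it, then probe forward slightly.

Call:
move_arm --moves '[1.5,0,0,0,0,0,0,1.5,0,0,0,0,0,0]'

```text
clock: 6.3
tool_pos: [0.5775, -0.2134, 0.0874]
orientation: [179.6, -0.0, -88.8]
force: [-14.1, -5.7, 10.3]
opening: 0.0193
gripper_force: 30.0
```

Call:
move_arm --moves '[1.5,0,-0.2,0,0,0,0,1.5,0,0,0,0,0,0]'

```text
clock: 6.5
tool_pos: [0.5777, -0.2134, 0.0874]
orientation: [179.4, -0.0, -88.9]
force: [-19.6, -5.7, 16.9]
opening: 0.0193
gripper_force: 30.0
```

Call:
move_arm --moves '[1.5,0,0.2,0,0,0,0,1.5,0,0,0,0,0,0]'

```text
clock: 6.7
tool_pos: [0.5775, -0.2134, 0.0874]
orientation: [179.6, -0.0, -88.9]
force: [-14.5, -6.3, 10.9]
opening: 0.0195
gripper_force: 30.0
```

Call:
move_arm --moves '[1.5,0,0.4,0,0,0,0,1.5,0,0,0,0,0,0]'

```text
clock: 6.9
tool_pos: [0.5767, -0.2134, 0.0875]
orientation: [179.9, -0.1, -88.8]
force: [-2.0, -8.2, 0.5]
opening: 0.0192
gripper_force: 30.0
```

Call:
move_arm --moves '[8.7,0,0,0,0,0,0,8.7,0,0,0,0,0,0,8.7,0,0,0,0,0,0,8.7,0,0,0,0,0,0]'

```text
clock: 7.3
tool_pos: [0.5778, -0.2119, 0.0875]
orientation: [-180.0, 0.0, -88.8]
force: [-0.5, 0.4, -0.3]
opening: 0.046
gripper_force: 0.0
```

Call:
move_arm --moves '[8.7,0,0,-3,0,0,0,8.7,0,0,-4,0,0,0,8.7,0,0,-4,0,0,0,8.7,0,0,-4,0,0,0]'

```text
clock: 7.7
tool_pos: [0.5774, -0.2119, 0.2391]
orientation: [-180.0, 0.0, -88.8]
force: [1.7, 0.1, -0.1]
opening: 0.0778
gripper_force: 0.0
```

Call:
move_arm --moves '[8.7,0,4.8,-1,0,0,0,8.7,0,4.9,-1,0,0,0,8.7,-4.7,0,0,0,0,0,8.7,-4.7,0,0,0,0,0,8.7,-4.7,0,0,0,0,0,8.7,-4.7,0,0,0,0,0,8.7,-4.7,0,0,0,0,0,8.7,-4.7,0,0,0,0,0]'

```text
clock: 8.5
tool_pos: [0.4743, 0.0699, 0.258]
orientation: [-179.9, 0.0, -88.8]
force: [2.3, 0.1, -1.1]
opening: 0.0869
gripper_force: 0.0
```

Call:
move_arm --moves '[8.7,-4.7,0,0,0,0,0,8.7,-4.7,0,0,0,0,0,8.7,-4.7,0,0,0,0,0,8.7,-4.7,0,0,0,0,0,8.7,0,0,0,0,0,0.149,8.7,0,0,0,0,0,0.149,8.7,0,0,0,0,0,0.149,8.7,0,0,0,0,0,0.149]'

```text
clock: 9.3
tool_pos: [0.4707, 0.2562, 0.2574]
orientation: [180.0, 0.0, -123.3]
force: [0.1, 0.2, 0.4]
opening: 0.0871
gripper_force: 0.0
```

Call:
move_arm --moves '[8.7,0,0,0,0,0,0.149,8.7,0,0,0,0,0,0.149,8.7,0,0,0,0,0,0.148]'

```text
clock: 9.6
tool_pos: [0.4708, 0.256, 0.2576]
orientation: [180.0, 0.0, -148.9]
force: [0.0, 0.1, -0.2]
opening: 0.0869
gripper_force: 0.0
```

Run:
```python
from h import *
p,d=snap("top"); 
np.savez("top1.npz",p=p,d=d)
ps,ds=snap("scene"); np.savez("scene1.npz",p=ps,d=ds)
im=cv2.resize(p[120:270,150:400],(800,480),interpolation=cv2.INTER_CUBIC); cv2.imwrite("pics/t5.png",im[:,:,::-1])
C=np.array([.5644,-.1169])
for n,q,dd in(("top",p,d),("scene",ps,ds)):
    W=cloud(n,dd); z=W[...,2]
    k=(np.hypot(W[...,0]-.56,W[...,1]+.03)<.05)&(z>.095)&(z<.11); P=W[k][:,:2].astype(np.float32)
    print(n,"hub",k.sum(),cv2.minEnclosingCircle(P),np.median(W[k][:,2]))
    k=(np.hypot(W[...,0]-.577,W[...,1]+.211)<.03)&(z>.1)&(z<.125)&(q.max(-1)<70); print(" handle",k.sum(),W[k].mean(0) if k.any() else '')
    k=(np.hypot(W[...,0]-.472,W[...,1]-.263)<.03)&(z>.143)&(z<.156); print(" tang",k.sum(),W[k].mean(0) if k.any() else '')
print(ctrl.get_obs()["tool_pos"],ctrl.get_obs()["orientation"],ctrl.get_obs()["opening"])
```

```text
top hub 236 ((0.5589388012886047, -0.030911723151803017), 0.028762953355908394) 0.10167926719173326
 handle 23 [ 0.57130415 -0.20690589  0.11169547]
 tang 29 [0.46499274 0.2590512  0.14957921]
scene hub 248 ((0.5600913763046265, -0.02800157107412815), 0.029317224398255348) 0.10147884564813486
 handle 40 [ 0.57952023 -0.20508668  0.11136708]
 tang 72 [0.47238846 0.26439911 0.14888277]
[0.47076017 0.25589558 0.25756708] [ 1.79984399e+02  8.26532298e-03 -1.48642016e+02] 0.087019109070554
```

View pics/t5.png

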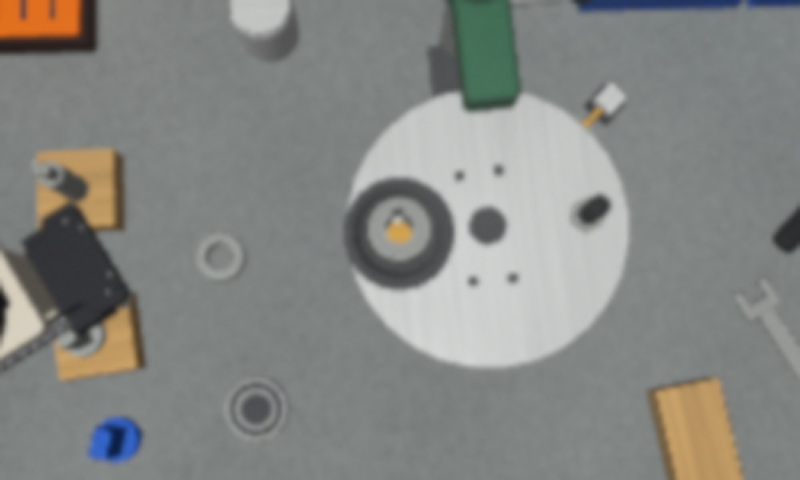

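The top view shows the table with its ball on the rim at (590,120), the pulley at (400,232) and the keyway pointing up (+x) at (398,212). The gripper is over the keyed shaft's stand. Next I'll grasp the tang.

Call:
move_arm --moves '[8.7,-0.33,0.6,4,0,0,0,8.7,0,0,4,0,0,0,8.7,0,0,3,0,0,0,8.7,0,0,2,0,0,0,8.7,0,0,1.85,0,0,0]'

```text
clock: 10.2
tool_pos: [0.4703, 0.2624, 0.1078]
orientation: [-180.0, -0.0, -148.2]
force: [0.5, -0.4, 0.0]
opening: 0.0868
gripper_force: 0.0
```

Call:
move_arm --moves '[1,0,0,0,0,0,0,1,0,0,0,0,0,0,1,0,0,0,0,0,0,1,0,0,0,0,0,0,1,0,0,0,0,0,0,1,0,0,0,0,0,0,1,0,0,0,0,0,0,1,0,0,0,0,0,0]'

```text
clock: 11.0
tool_pos: [0.4706, 0.2625, 0.1092]
orientation: [180.0, 0.0, -148.5]
force: [0.6, 0.2, -0.2]
opening: 0.0289
gripper_force: 0.0
```

Call:
move_arm --moves '[1,0,0,0,0,0,0,1,0,0,0,0,0,0,1,0,0,0,0,0,0]'

```text
clock: 11.3
tool_pos: [0.471, 0.2617, 0.109]
orientation: [-179.9, -0.0, -148.5]
force: [3.2, -3.9, -1.7]
opening: 0.0161
gripper_force: 29.8
```

Call:
move_arm --moves '[1,0,0,-1,0,0,0,1,0,0,-2,0,0,0,1,0,0,-3,0,0,0,1,0,0,-3,0,0,0,1,0,0,-3,0,0,0,1,0,0,0,0,0,0]'

```text
clock: 11.9
tool_pos: [0.472, 0.2637, 0.2329]
orientation: [179.9, 0.3, -148.5]
force: [0.5, 0.5, -4.1]
opening: 0.0161
gripper_force: 30.0
```

Run:
```python
from h import *
t=np.load("top1.npz"); s=np.load("scene1.npz")
for n,q,c in(("top",t,(.5589,-.0309)),("scene",s,(.5601,-.0280))):
    p,W=q["p"],cloud(n,q["d"]); z=W[...,2]; T,f,cx,cy=cam(n)
    # hub top face: grey bright annulus; edge by gray threshold inside 25mm
    v,u=np.mgrid[:384,:512]; D=np.stack([(u-cx)/f,(v-cy)/f,np.ones_like(u,float)],-1)@T[:3,:3].T; X=T[:3,3]+D*((.103-T[2,3])/D[...,2])[...,None]
    R=X[...,:2]-np.array(c); r=np.hypot(R[...,0],R[...,1]); g=p.mean(-1); 
    a=np.degrees(np.arctan2(R[...,1],R[...,0]))
    m=(r>.0145)&(r<.0185)
    print(n,"keyway profile",[(b,int(g[m&(abs((a-b+180)%360-180)<8)].mean())) for b in range(-60,75,8)],int(np.median(g[m])))
    w=np.clip(np.median(g[m])-g-12,0,None)*m*(abs(a)<70); print(" keyway angle",(w*a).sum()/w.sum())
    # annulus outer-edge: face centre by weighted mask of bright pixels
    k=(r<.033)&(z>.095); cs=cv2.minEnclosingCircle(X[k][:,:2].astype(np.float32)); print(cs, X[k][:,:2].mean(0))
o=ctrl.get_obs(); print(o["tool_pos"],o["opening"],o["force"])
```

```text
top keyway profile [(-60, 149), (-52, 146), (-44, 147), (-36, 148), (-28, 147), (-20, 139), (-12, 129), (-4, 116), (4, 116), (12, 127), (20, 131), (28, 140), (36, 148), (44, 151), (52, 152), (60, 152), (68, 151)] 152
 keyway angle 4.7377610252051845
((0.5583796501159668, -0.030945198610424995), 0.02860209532082081) [ 0.5576414  -0.03095517]
scene keyway profile [(-60, 109), (-52, 108), (-44, 109), (-36, 108), (-28, 104), (-20, 96), (-12, 90), (-4, 88), (4, 92), (12, 101), (20, 105), (28, 110), (36, 112), (44, 114), (52, 114), (60, 114), (68, 113)] 112
 keyway angle -5.244802628298435
((0.5615095496177673, -0.025588423013687134), 0.030115576460957527) [ 0.56210034 -0.0263095 ]
[0.47200606 0.26369673 0.23285758] 0.016108288113897407 [ 0.45126701  0.50784057 -4.06109307]
```

Call:
move_arm --moves '[1,0.98,-3.71,-0.3,0,0,0,1,0.98,-3.71,-0.3,0,0,0,1,0.98,-3.71,-0.3,0,0,0,1,0.98,-3.71,-0.3,0,0,0,1,0.98,-3.71,-0.3,0,0,0,1,0.98,-3.71,-0.3,0,0,0,1,0.98,-3.71,-0.3,0,0,0,1,0.98,-3.71,-0.3,0,0,0]'

```text
clock: 12.7
tool_pos: [0.5581, -0.033, 0.2516]
orientation: [179.9, -0.1, -148.5]
force: [0.4, 0.7, -3.8]
opening: 0.0158
gripper_force: 30.0
```

Call:
move_arm --moves '[1,0,0,0.5,0,0,0.1375,1,0,0,1,0,0,0.1375,1,0,0,1,0,0,0.1375,1,0,0,1,0,0,0.1375,1,0,0,1,0,0,0,1,0,0,0,0,0,0]'

```text
clock: 13.3
tool_pos: [0.5572, -0.0317, 0.2055]
orientation: [-180.0, -0.2, -179.8]
force: [-0.4, -0.4, -4.0]
opening: 0.0155
gripper_force: 30.0
```

Run:
```python
from h import *
a,da=snap("scene"); b,db=snap("top"); np.savez("s6.npz",p=a,d=da); np.savez("t6.npz",p=b,d=db)
im=np.hstack([cv2.resize(a[170:250,190:280],(400,356),interpolation=cv2.INTER_CUBIC),cv2.resize(b[125:205,240:330],(400,356),interpolation=cv2.INTER_CUBIC)])
cv2.imwrite("pics/i6.png",im[:,:,::-1])
o=ctrl.get_obs(); print(o["tool_pos"],o["orientation"],o["opening"],o["force"])
```

```text
[ 0.55841267 -0.0315714   0.20755499] [-1.79980337e+02 -6.62473064e-02 -1.79854917e+02] 0.01586401819810921 [ 0.64652    -0.17334171 -3.60499023]
```

View pics/i6.png

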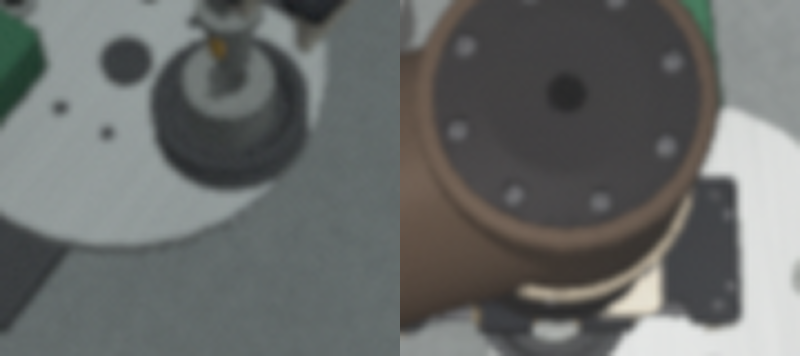

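The scene view shows the shaft held over the hub, with the brass key at (218,48), the foot at about (230,88) and the hub rim at (230,90). I'll compare shaft and hub axes in the same camera.

```bash
cat > rel.py <<'E'
from h import *
from scipy.optimize import least_squares
def fit(P,r,c0):
    s=least_squares(lambda c:np.hypot(P[:,0]-c[0],P[:,1]-c[1])-r,c0,loss="soft_l1",f_scale=.001); return s.x,np.sqrt(np.mean(s.fun**2)),len(P)
def rel(q,foot):
    W=cloud("scene",q["d"]); z=W[...,2]; c=np.array([.56,-.03]); r=np.hypot(W[...,0]-c[0],W[...,1]-c[1])
    h=cv2.cvtColor(q["p"],cv2.COLOR_RGB2HSV); brass=(h[...,1]>80)
    for lo,hi in((.078,.098),): print("hub side",fit(W[(r<.04)&(z>lo)&(z<hi)],.029,c))
    k=(r<.04)&(z>.1)&(z<.106); print("hub top",cv2.minEnclosingCircle(W[k][:,:2].astype(np.float32)))
    for lo,hi in((foot+.004,foot+.024),(foot+.004,foot+.05)): print("shaft",fit(W[(r<.025)&(z>lo)&(z<hi)&~brass],.012,c))
    k=(r<.035)&(z>foot+.056)&(z<foot+.066); print("collar side",fit(W[k],.021,c))
    k=brass&(r<.04)&(z>foot+.02)&(z<foot+.06); print("brass",k.sum(),W[k].mean(0) if k.any() else '')
E
python3 - <<'E'
from rel import *
rel(np.load("s6.npz"),.1215)
E
```

```text
hub side (array([ 0.56008958, -0.02863787]), np.float64(0.008282874101691106), 93)
hub top ((0.560853898525238, -0.027906956151127815), 0.028658589348196983)
shaft (array([ 0.55555251, -0.02731509]), np.float64(0.0005345375697472045), 26)
shaft (array([ 0.55625348, -0.0274218 ]), np.float64(0.0016087760488225646), 48)
collar side (array([ 0.55334713, -0.02712883]), np.float64(0.0025547042027947607), 67)
brass 9 [ 0.57190329 -0.02378246  0.15872666]
```

Call:
move_arm --moves '[1,-0.25,-0.05,1.0,0,0,0,1,0,0,0,0,0,0,1,0,0,0,0,0,0]'

```text
clock: 13.7
tool_pos: [0.5611, -0.0321, 0.1978]
orientation: [-180.0, -0.0, 180.0]
force: [-0.3, 0.5, -3.6]
opening: 0.0156
gripper_force: 30.0
```

Run:
```python
from rel import *
o=ctrl.get_obs(); print(o["tool_pos"],o["orientation"],o["force"])
F=[snap("scene") for _ in range(8)]
d=np.median([f[1] for f in F],0); p=np.mean([f[0] for f in F],0).astype(np.uint8)
np.savez("s7.npz",p=p,d=d)
foot=o["tool_pos"][2]-.086; print(foot); rel(dict(p=p,d=d),foot)
W=cloud("scene",d); z=W[...,2]
T,f,cx,cy=cam("scene"); v,u=np.mgrid[:384,:512]; D=np.stack([(u-cx)/f,(v-cy)/f,np.ones_like(u,float)],-1)@T[:3,:3].T
print("viewdir",np.round(D[195,238]/np.linalg.norm(D[195,238]),3))
for lo,hi in((.062,.08),(.08,.09),(.09,.099)):
    r=np.hypot(W[...,0]-.56,W[...,1]+.03); m=(r<.0335)&(r>.022)&(z>lo)&(z<hi); print(lo,fit(W[m],.029,[.56,-.03]))
```

```text
[ 0.5610891 -0.0320829  0.1978098] [-1.79991502e+02 -2.96866890e-02  1.79993517e+02] [-0.2954452   0.53926404 -3.6418683 ]
0.11180979682923259
hub side (array([ 0.55979333, -0.02887422]), np.float64(0.005359579663751901), 80)
hub top ((0.5603349804878235, -0.028861550614237785), 0.028497964143753052)
shaft (array([ 0.55994546, -0.02756258]), np.float64(0.0002941059832204804), 28)
shaft (array([ 0.56051058, -0.02785124]), np.float64(0.0016714216255785026), 52)
collar side (array([ 0.5592261 , -0.02790562]), np.float64(0.0022233337233258763), 46)
brass 11 [ 0.57587095 -0.02436794  0.15153984]
viewdir [-0.354 -0.344 -0.87 ]
0.062 (array([ 0.56015712, -0.02906177]), np.float64(0.0016953828337441669), 84)
0.08 (array([ 0.55983266, -0.02915977]), np.float64(0.0003682859827512696), 34)
0.09 (array([ 0.55974784, -0.02893727]), np.float64(0.00032319233622404614), 30)
```

Call:
move_arm --moves '[1,0,-0.14,0.5,0,0,0,1,0,0,0.3,0,0,0,1,0,0,0,0,0,0]'

```text
clock: 14.4
tool_pos: [0.5607, -0.0336, 0.1892]
orientation: [-180.0, -0.1, 179.9]
force: [-0.3, 0.7, -3.4]
opening: 0.0157
gripper_force: 30.0
```

Call:
move_arm --moves '[1,0,0,0.3,0,0,0,1,0,0,0.3,0,0,0,1,0,0,0,0,0,0]'

```text
clock: 14.7
tool_pos: [0.5609, -0.0335, 0.1835]
orientation: [-180.0, -0.1, 180.0]
force: [-0.9, 0.1, -4.5]
opening: 0.0159
gripper_force: 30.0
```

Call:
move_arm --moves '[1,0,0,0.4,0,0,0,1,0,0,0.4,0,0,0,1,0,0,0.4,0,0,0,1,0,0,0.3,0,0,0,1,0,0,0,0,0,0]'

```text
clock: 15.2
tool_pos: [0.5608, -0.0335, 0.1684]
orientation: [-180.0, -0.1, 180.0]
force: [0.5, -0.3, -3.5]
opening: 0.0156
gripper_force: 30.0
```

Call:
move_arm --moves '[1,0,0,0.3,0,0,0,1,0,0,0.2,0,0,0,1,0,0,0.2,0,0,0,1,0,0,0,0,0,0]'

```text
clock: 15.6
tool_pos: [0.5612, -0.0332, 0.1618]
orientation: [180.0, 0.0, 180.0]
force: [0.7, 1.0, -4.7]
opening: 0.016
gripper_force: 30.0
```

Call:
move_arm --moves '[1,0,0,0.2,0,0,0,1,0,0,0.2,0,0,0,1,0,0,0,0,0,0]'

```text
clock: 15.9
tool_pos: [0.5613, -0.0333, 0.1579]
orientation: [180.0, 0.0, 180.0]
force: [0.8, 1.9, -4.4]
opening: 0.0155
gripper_force: 30.0
```

Call:
move_arm --moves '[1,0,0,0.2,0,0,0,1,0,0,0.2,0,0,0,1,0,0,0,0,0,0]'

```text
clock: 16.2
tool_pos: [0.5613, -0.0333, 0.1538]
orientation: [180.0, 0.0, 180.0]
force: [0.6, 1.9, -4.7]
opening: 0.0158
gripper_force: 30.0
```

The key slipped into the keyway (foot 35 mm deep, no upward force). I'll continue down to the spring.

Call:
move_arm --moves '[1,0,0,0.3,0,0,0,1,0,0,0.3,0,0,0,1,0,0,0.3,0,0,0,1,0,0,0.3,0,0,0,1,0,0,0,0,0,0]'

```text
clock: 16.7
tool_pos: [0.5615, -0.0333, 0.1422]
orientation: [180.0, 0.0, 180.0]
force: [-0.8, 5.2, 0.5]
opening: 0.0158
gripper_force: 30.0
```

Call:
move_arm --moves '[1,0,0,0.2,0,0,0,1,0,0,0.2,0,0,0,1,0,0,0.2,0,0,0,1,0,0,0,0,0,0]'

```text
clock: 17.1
tool_pos: [0.5617, -0.0333, 0.1369]
orientation: [180.0, 0.1, 180.0]
force: [-1.8, 5.2, 5.4]
opening: 0.0161
gripper_force: 30.0
```

Call:
move_arm --moves '[1,0,0.05,0.15,0,0,0,1,0,0,0.15,0,0,0,1,0,0,0,0,0,0]'

```text
clock: 17.4
tool_pos: [0.5617, -0.0331, 0.1341]
orientation: [-180.0, 0.1, 180.0]
force: [-2.9, 3.2, 5.6]
opening: 0.0157
gripper_force: 30.0
```

Call:
move_arm --moves '[1,0,0,0.1,0,0,0,1,0,0,0,0,0,0]'

```text
clock: 17.6
tool_pos: [0.5622, -0.0331, 0.134]
orientation: [-180.0, 0.1, -180.0]
force: [-2.9, 3.8, 12.6]
opening: 0.0161
gripper_force: 30.0
```

Call:
move_arm --moves '[1,0,0,0.1,0,0,0,1,0,0,0,0,0,0]'

```text
clock: 17.8
tool_pos: [0.5625, -0.0331, 0.134]
orientation: [-180.0, 0.2, -180.0]
force: [-5.1, 3.8, 19.9]
opening: 0.0157
gripper_force: 30.0
```

z has stopped at exactly the home height (0.134) and the force is rising with no further motion. I'll check that the table and collar are right before handing in.

Call:
move_arm --moves '[1,0,0,0,0,0,0,1,0,0,0,0,0,0,1,0,0,0,0,0,0,1,0,0,0,0,0,0]'

```text
clock: 18.2
tool_pos: [0.5625, -0.0331, 0.1339]
orientation: [-180.0, 0.2, -180.0]
force: [-6.0, 4.9, 19.8]
opening: 0.0158
gripper_force: 30.0
```

Run:
```python
from rel import *
p,d=snap("scene"); cv2.imwrite("pics/f.png",cv2.resize(p[120:270,120:320],(800,600),interpolation=cv2.INTER_CUBIC)[:,:,::-1])
W=cloud("scene",d); z=W[...,2]; r=np.hypot(W[...,0]-.56,W[...,1]+.029)
print("hub",fit(W[(r<.0335)&(r>.022)&(z>.08)&(z<.099)],.029,[.56,-.03]))
k=(r<.024)&(z>.105)&(z<.125); print("collar z",np.percentile(z[k],[5,50,90]),k.sum())
k=(np.hypot(W[...,0]-.578,W[...,1]+.211)<.03)&(z>.1)&(z<.125)&(p.max(-1)<70); print("handle",k.sum(),W[k].mean(0))
o=ctrl.get_obs(); print(o["clock"],o["tool_pos"],o["force"])
```

```text
hub (array([ 0.56089426, -0.02898546]), np.float64(0.001137463725051889), 68)
collar z [0.10559573 0.11329085 0.11743606] 77
handle 39 [ 0.57830712 -0.20562025  0.11051254]
18.25 [ 0.56246074 -0.0331275   0.13397892] [-5.36630824  4.33308291 20.62512781]
```

View pics/f.png

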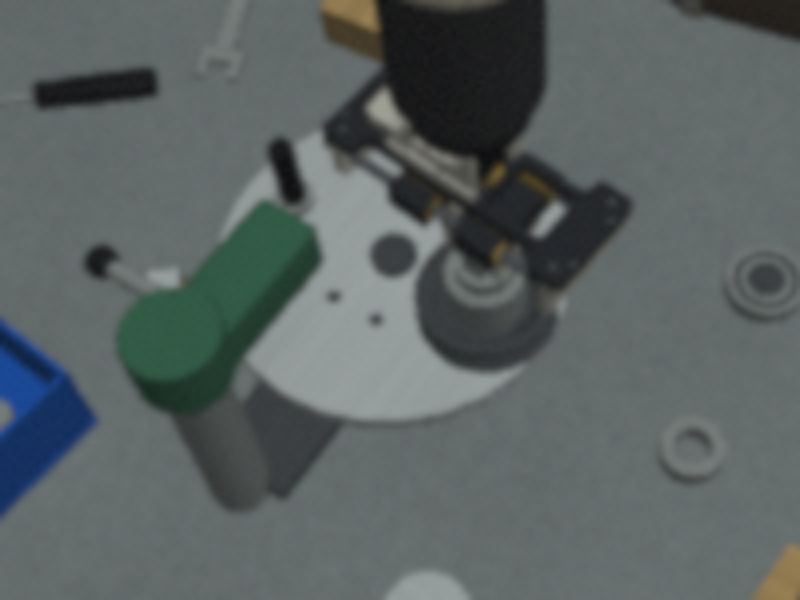

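The picture shows the collar seated on the hub at (485,285), with the gripper still holding and the table in place. I'll relieve the small sideways load of about 5 N, then hand in.

Call:
move_arm --moves '[1,0.12,0.08,0,0,0,0,1,0,0,0,0,0,0,1,0,0,0,0,0,0]'

```text
clock: 18.55
tool_pos: [0.5621, -0.0329, 0.134]
orientation: [-179.9, 0.3, -180.0]
force: [-2.0, 0.9, 15.6]
opening: 0.0154
gripper_force: 30.0
```

```bash
python3 -c "
from plant import ctrl
print(ctrl.close_job())"
```

```text
the job is handed in; nothing more can be done
None
```

Job handed in at about 18.6 s: the table clicked round to its detent, and the keyed shaft is in the pulley hub with its collar flush, still gripped and held down with about 16 N; nothing else was moved.

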